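# Prop the curing cabinet's door open with its stay

### The arm

A 6-joint arm with a two-finger parallel gripper is mounted at the origin on the work surface. World frame = base frame: x ahead of the robot, y to its left, z up, the work surface at z = 0. Lengths are in m, angles in rad, forces in N, time in s.
With the tool pointing down it reaches from about 0.25 to 0.725 m from the base axis. Payload 4 kg.
Tool frame: the origin (TCP) lies at the centre of the arm's flange, where the gripper is bolted on; the fingertips stand 173 mm ahead of it and the grasp point (between the pads) lies 155 mm ahead of it; x points along the fingers, z is the direction in which the jaws open and shut, and the axes are right-handed (so a half turn about x gives the same grasp; the last joint's range is limited). The gripper opens to 85 mm and grips with 20 to 120 N. Pads are 22 mm wide; open, the fingers measure 114 mm over their backs; the gripper's body (76 mm by 85 mm) begins 54 mm behind the grasp point. The pads swing forward as they close: fully open they stand 13 mm farther back than shut.
Start: joints at [-1.246, 0.241, 0.005, 1.335, 0, 1.571], TCP at [0.16, -0.474, 0.405] pointing down, gripper open.
Joint ranges: [-2.72, 2.72], [-1.05, 1.87], [-1.09, 1.28], [-1.99, 2.15], [-1.42, 1.44], [-3.14, 3.14]. Speed limits (rad/s): [2.79, 2.79, 3.14, 3.14, 3.14, 3.14].

### API

Orientations are given as a unit quaternion [x, y, z, w].
In Python, from workcell import bot gives the robot as it stands.
- The arm moves only by the tool arm_command, never from a script. Its argument "moves" is one flat list of numbers, 7 for each row, row after row: the shift along the tool's x, y, z in m, then the turn, a rotation vector about the tool's x, y, z in rad, then the closure, from -1 (fully open) to 1 (shut). A call has 1 to 20 rows; each row shifts and turns the pose as measured when the row begins, along the tool's axes as they then stand; what a row does not reach is not made up. A row lasts 1/12 s, in which the tool goes at most 41.7 mm and 7.16 degrees, less where a joint would pass 70% of its speed; a pose out of reach is approached as far as the arm can. A call with a gripper value outside its range is refused whole. The fingers move at their own pace and stop on an object; the grip force is fixed at half the most. Time passes only in rows, so rows that do not move let the fingers close. It gives the time, the measured TCP pose, the force and the opening at its end, in the units of the state.
- bot.get_obs(): the state, without advancing time (a new reading comes with each control period).
- bot.camera(name): name is "side" or "top"; returns the picture (400x640x3 uint8, red, green, blue); there is no depth.
- bot.get_calibration(name): a dict with "mtx" (3x3 intrinsics, pixels), "world_from_camera" (4x4, takes a point from camera to world coordinates). Camera axes: x right, y up, looking along -z (the intrinsics and any distortion apply to the point x, -y, -z); pixel columns grow to the right and rows downward; lengths in m; the calibration is good to about 2 mm. A picture is of the moment at which its call begins. get_calibration takes no time and is no camera call.
- bot.job_done(): hands the job in, once; it reports no verdict.
The state is a dict: "clock": time; "joint_pos": joint angles; "joint_vel": joint speeds; "tau": joint torques, N m; "eef_pos": TCP position; "tool_rot": TCP orientation; "ft_force": force on the tool from outside, world axes, zero at the start; "ft_torque": the same for the moment, N m; "grip_width": finger opening in m.
Only numpy, scipy, OpenCV 4.12 (cv2) and the standard library are available. Lean on these libraries where they do the work, as an engineer would, in place of code of your own. Each camera call takes 0.05 s, during which the arm holds its last target.

### The job

Prop the curing cabinet's blue door open: lift the steel stay arm by its black knob, open the door with it, and drop its orange-ringed hole over the steel peg until the bar lies fully down and level, then let go. The peg is bolted somewhere along its slot, so feel for it gently: do not slam, press or push the bar hard against the peg, and leave the jars and cups standing where they are.

Things in the scene. Friction and masses are not known exactly. Their poses are not given: they have to be found in the camera images.
- cabinet: White curing cabinet, 430 mm wide, 240 mm deep, its level top 150 mm above the table. Fixed. Origin on the table in the plane of the front, under the middle of the door opening. Axes: x from the door into the cabinet, y to the left as seen from the door side, z up. The peg on its top is upright, round, steel, 9 mm thick, its tip tapering to 7 mm over the last 1.5 mm; it does not yield.
- peg_mount (a point): Middle of the dark slotted plate on the cabinet's top surface, axes as the cabinet's. The peg is bolted in its slot, which runs along x, at y = 0 and 5 to 14 mm either before or beyond this point in x; exactly where is not given. A flat clamp screw (12 mm wide, 3 mm high) sits in the slot's other half. The peg's top is 15 mm above this point.
- door_hinge (a point): Point on the upright hinge axis of the blue door, level with the cabinet's top; in the cabinet's axes 45 mm to the -x and 150 mm to the +y of peg_mount.
- door (a joint): Angle of the blue door, rad: 0 shut, growing to 1.1 as its free edge swings out on the -x side (clockwise from above). 205 mm wide, its top just below the cabinet's top. At angle 0 the stay's pivot lies straight to the -y of the hinge. Stiff hinge: it stays where left and takes 2 to 3 N at the stay's pivot to move. Pushing or pulling the stay moves it.
- stay: Steel stay, a flat bar 22 mm wide, 4 mm thick, 0.09 to 0.15 kg. Origin: its pivot on the door's top edge, 150 mm from the hinge axis, 6 mm above the cabinet's top; x along the bar to its free end, z up. Swings sideways with light friction; the free end lifts up to 0.6 rad and falls by its weight, never below level. Starts level, swung to the +y side of the peg.
- ring_hole (a point): Centre of the 11 mm through hole with the orange ring, the middle one of three (76, 116, 156 mm along the bar): 116 mm, mid-thickness. 6 mm above the cabinet's top when the bar lies level, 17 mm when the bar rests here on the peg's top. The bar's underside is 2 mm lower.
- stay_knob (a point): Centre of the black ball knob, 22 mm in diameter, by which the stay is held: on an 8 mm stem near the free end, 200 mm along the bar from the pivot and 26 mm above the bar's mid-plane (32 mm above the cabinet's top when the bar lies level).
- yellow_jar: Bystander: yellow jar, 64 mm across, 100 mm tall, on the table; origin at the centre of its underside. Leave it where it stands.
- blue_jar: Bystander: blue jar, 64 mm across, 100 mm tall, on the table; origin at the centre of its underside. Leave it where it stands.
- brown_bottle: Bystander: brown glass bottle, 40 mm across, 70 mm tall, on the table; origin at the centre of its underside. Leave it where it stands.
- mould_cup: Bystander: grey open mould cup, 44 mm across, 42 mm tall, on the cabinet's top over the control panel; origin at the centre of its underside. Leave it where it stands.
- white_tub: Bystander: white tub, 100 mm across, 85 mm tall, on the table; origin at the centre of its underside. Leave it where it stands.
- grey_cup: Bystander: grey open cup, 52 mm across, 45 mm tall, on the table; origin at the centre of its underside. Leave it where it stands.

How it is judged:
By the outcome, as a careful person would: the job done as asked, in the order asked, and still so for the second after the job is handed in, with the robot touching nothing.
It also fails if it takes over 72 s, if anything falls off the work surface, if the arm or the gripper's body presses on something with over 40 N, if the wrist force passes 120 N, or if a joint passes its speed limit or range.

## Working session

There is one attempt and no reset: what is moved stays moved. The work goes in short steps, Python scripts to look and compute and a tool call to move; the robot and the scene stay as the last step left them, time stands still between calls to the robot, and variables do not carry over. Pictures are saved under pics/ and viewed, and the job is handed in when it is done.

Besides the shell and the picture viewer there is one more tool, called after ">>>" by a JSON object that holds its "fn" and its "kwargs", one argument or row to a line. arm_command: Moves the arm, as the interface text tells. Its arguments: {"type":"object","properties":{"moves":{"type":"array"}},"required":["moves"]}

```bash
mkdir -p pics; python3 - <<'E'
from workcell import bot
import cv2
for n in("side","top"):
    cv2.imwrite(f"pics/{n}0.png",bot.camera(n)[:,:,::-1]); c=bot.get_calibration(n); print(n,c)
print(bot.get_obs())
E
```

```text
side {'mtx': array([[495.50602766,   0.        , 316.46889727],
       [  0.        , 495.50602766, 192.09505468],
       [  0.        ,   0.        ,   1.        ]]), 'world_from_camera': array([[ 0.97421214,  0.16323774, -0.15576951,  0.30250067],
       [-0.22547394,  0.67830747, -0.69932859, -1.11115644],
       [-0.0084972 ,  0.71641637,  0.69762123,  1.17257653],
       [ 0.        ,  0.        ,  0.        ,  1.        ]])}
top {'mtx': array([[436.23453339,   0.        , 309.79621063],
       [  0.        , 436.23453339, 200.0931225 ],
       [  0.        ,   0.        ,   1.        ]]), 'world_from_camera': array([[ 0.11812999,  0.97012938, -0.21188274,  0.2789097 ],
       [-0.99298607,  0.11646008, -0.02038908, -0.07917713],
       [ 0.00489583,  0.21280517,  0.97708239,  1.32286188],
       [ 0.        ,  0.        ,  0.        ,  1.        ]])}
{'clock': 0.1, 'joint_pos': array([-1.24601027e+00,  2.41341735e-01,  3.85494782e-03,  1.33523466e+00,
       -7.51690129e-06,  1.57078452e+00]), 'joint_vel': array([-0.00164995, -0.00055372,  0.00236357,  0.00094076, -0.0006762 ,
        0.00127551]), 'tau': array([-3.02875753e-05, -3.73138082e+01,  2.53009558e+01,  1.09024698e-02,
       -3.11568499e-05, -8.86393678e-07]), 'eef_pos': array([ 0.15947297, -0.47362482,  0.40389811]), 'tool_rot': array([ 0.41297289,  0.57481819, -0.41218293,  0.57370957]), 'ft_force': array([ 0.6677905 ,  0.39439345, -0.2385885 ]), 'ft_torque': array([-0.00760964,  0.05564653,  0.05652308]), 'grip_width': 0.08532683704843258}
```

View pics/side0.png

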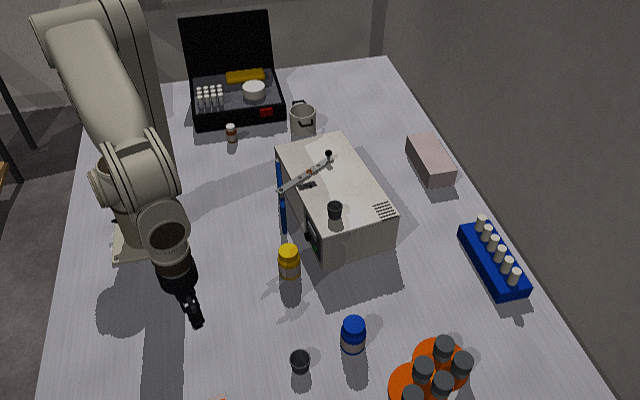

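View pics/top0.png

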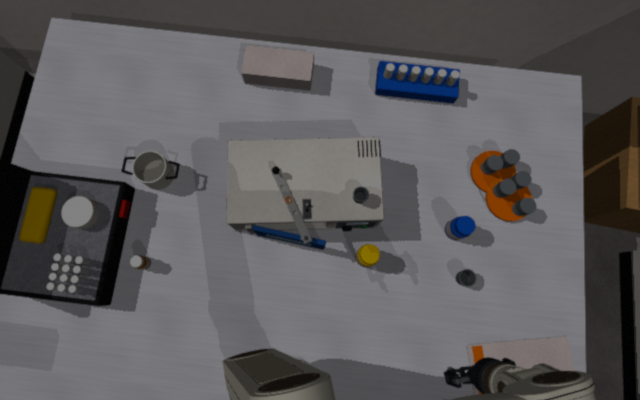

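```bash
python3 - <<'E'
import cv2
a=cv2.imread("pics/top0.png")[125:265,215:395]; cv2.imwrite("pics/topz.png",cv2.resize(a,None,fx=4.4,fy=4.2857,interpolation=cv2.INTER_CUBIC))
a=cv2.imread("pics/side0.png")[125:275,260:410]; cv2.imwrite("pics/sidez.png",cv2.resize(a,None,fx=4,fy=4,interpolation=cv2.INTER_CUBIC))
E
```

```text
(no output)
```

View pics/topz.png

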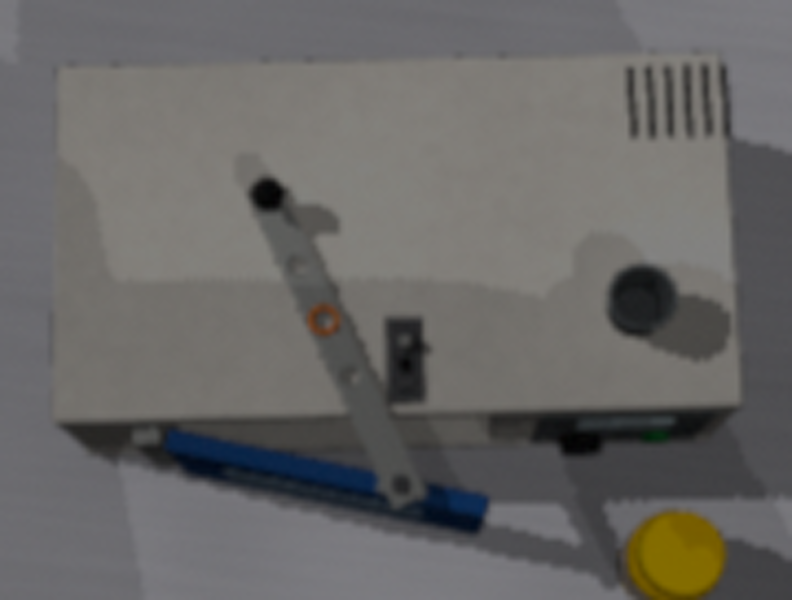

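View pics/sidez.png

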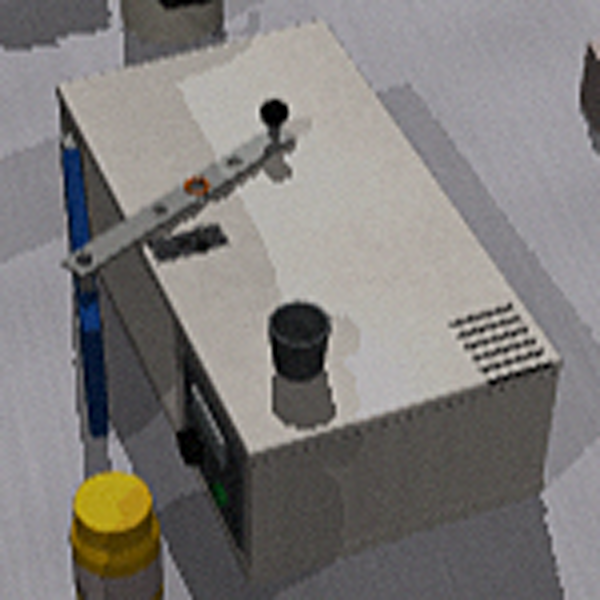

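```bash
python3 - <<'E'
from workcell import bot
import cv2, numpy as np
for n,(r,c) in (("side",(165,290)),("top",(190,290))):
    im=np.mean([bot.camera(n).astype(float) for _ in range(10)],0)
    np.save(f"{n}.npy",im)
    if n=="top":
        a=im[190:225,290:340]
    else: a=im[175:195,285:325]
    a=np.clip((a-a.min())/(a.max()-a.min())*255,0,255)**1
    cv2.imwrite(f"pics/{n}pegz.png",cv2.resize(a[:,:,::-1].astype(np.uint8),None,fx=16,fy=16,interpolation=cv2.INTER_NEAREST))
E
```

```text
(no output)
```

View pics/toppegz.png

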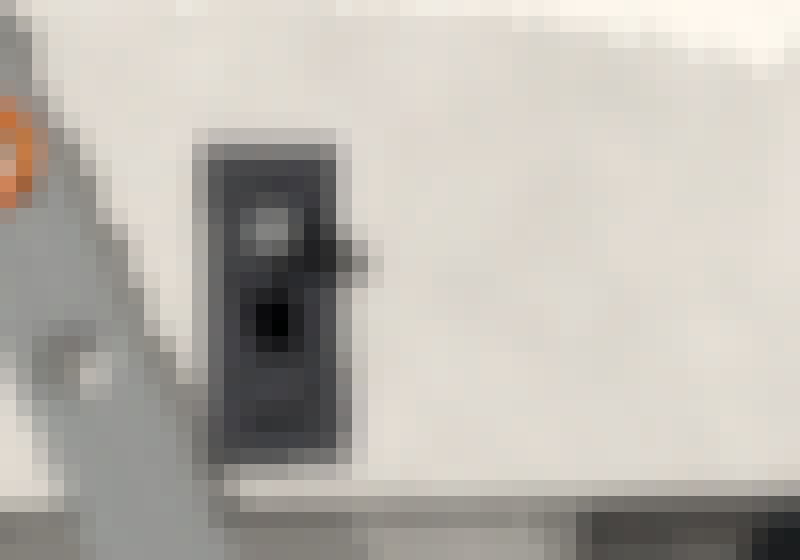

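View pics/sidepegz.png

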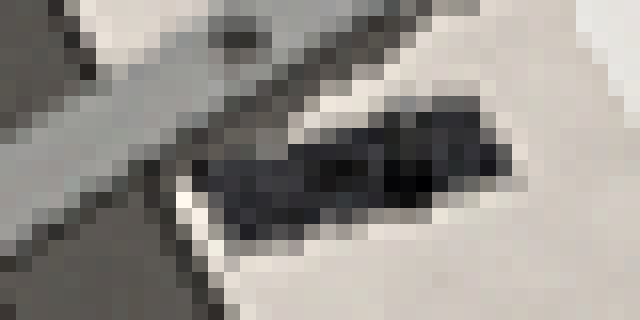

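```bash
cat > h.py <<'E'
import numpy as np
from workcell import bot
C={n:bot.get_calibration(n) for n in("top","side")}
def proj(n,p):
    c=C[n];q=np.linalg.inv(c["world_from_camera"])@np.append(p,1)
    v=c["mtx"]@np.array([q[0],-q[1],-q[2]]);return v[:2]/v[2]
E
cat > fit.py <<'E'
from h import *
from scipy.optimize import least_squares
def tz(x,y):return np.array([x/4.4-.5+215,y/4.2857-.5+125])
def sz(x,y):return np.array([x/4-.5+260,y/4-.5+125])
def tp(x,y):return np.array([x/16-.5+290,y/16-.5+190])
def model(p):
    cx,cy,yaw,w0,mx,my,dx,th,st=p[:9]
    X=np.array([np.cos(yaw),np.sin(yaw),0]);Y=np.array([-X[1],X[0],0]);Z=np.array([0,0,1.])
    O=np.array([cx,cy,0])
    f=lambda x,y,z:O+x*X+y*Y+z*Z
    d={}
    d['FL']=f(0,w0+.215,.15);d['BL']=f(.24,w0+.215,.15);d['FR']=f(0,w0-.215,.15);d['BR']=f(.24,w0-.215,.15)
    d['mount']=f(mx,my,.15);d['pegtop']=f(mx+dx,my,.165)
    hx,hy=mx-.045,my+.150
    px,py=hx-.15*np.sin(th),hy-.15*np.cos(th)
    d['hinge']=f(hx,hy,.15)
    d['pivot']=f(px,py,.158);s=np.array([np.cos(st),np.sin(st)])
    for nm,l,z in(('h1',.076,.158),('ring',.116,.158),('h3',.156,.158),('knob',.2,.182)):
        d[nm]=f(px+l*s[0],py+l*s[1],z)
    return d
M=[('top','BL',tz(60,68)),('top','BR',tz(718,55)),('top','FR',tz(738,403)),('top','FL',tz(55,420)),
('side','FL',sz(58,88)),('side','BL',sz(325,22)),('side','BR',sz(562,358)),('side','FR',sz(245,452)),
('top','mount',tp(275,305)),('top','pegtop',tp(272,230)),('side','mount',np.array([21.7+285-.5,10.6+175-.5])),
('top','knob',tz(267,194)),('side','knob',sz(274,112)),('top','ring',tz(323,320)),('side','ring',sz(197,186)),
('top','pivot',tz(402,485)),('side','pivot',sz(84,259)),('top','h3',tz(300,266)),('top','h1',tz(353,374))]
# camera offset nuisance (px)
def res(p):
    d=model(p);r=[]
    for n,k,u in M: r+=list(proj(n,d[k])-u-(p[9:11] if n=='side' else p[11:13]))
    return np.array(r+list(p[9:13]/1.))
p0=[.35,-.05,0,0,.05,0,.01,.2,.5]+[0]*4
if __name__=="__main__":
    s=least_squares(res,p0,loss='soft_l1');p=s.x;print(np.round(p,4))
    r=res(p)[:-4].reshape(-1,2)
    for m,e in zip(M,r):print(m[:2],np.round(e,2))
    for k,v in model(p).items():print(k,np.round(v,4))
    np.save("p.npy",p)
E
python3 fit.py
```

```text
[ 0.431   0.2517  0.1403 -0.3026  0.0346 -0.3084  0.0106  0.2368  0.4061
  0.0031 -0.4702 -0.1047 -0.1441]
('top', 'BL') [-0.76 -1.05]
('top', 'BR') [ 1.1  -0.89]
('top', 'FR') [1.43 1.13]
('top', 'FL') [-1.24  0.45]
('side', 'FL') [-0.74 -1.41]
('side', 'BL') [-0.21 -1.28]
('side', 'BR') [0.22 0.33]
('side', 'FR') [0.4  0.58]
('top', 'mount') [0.04 0.22]
('top', 'pegtop') [ 0.13 -0.  ]
('side', 'mount') [0.21 0.29]
('top', 'knob') [ 0.13 -0.03]
('side', 'knob') [0.06 0.04]
('top', 'ring') [ 0.32 -0.04]
('side', 'ring') [ 0.02 -0.07]
('top', 'pivot') [-0.1  -0.11]
('side', 'pivot') [-0.08  0.12]
('top', 'h3') [-0.34 -0.37]
('top', 'h1') [-0.52  0.45]
FL [0.4432 0.1649 0.15  ]
BL [0.6809 0.1985 0.15  ]
FR [ 0.5034 -0.2609  0.15  ]
BR [ 0.741  -0.2273  0.15  ]
mount [ 0.5084 -0.0489  0.15  ]
pegtop [ 0.5189 -0.0474  0.165 ]
hinge [0.4429 0.0933 0.15  ]
pivot [ 0.4284 -0.056   0.158 ]
h1 [ 0.4934 -0.0165  0.158 ]
ring [0.5275 0.0043 0.158 ]
h3 [0.5617 0.0251 0.158 ]
knob [0.5993 0.048  0.182 ]
```

```bash
cat > k.py <<'E'
from h import *
from scipy.spatial.transform import Rotation as R
import fit,sys
def geo(th,st,a,p=None):
    """bar pose: door th, stay yaw st (cabinet axes), lift a -> pivot, axes (cols xb,yb,zb)"""
    p=np.load("p.npy") if p is None else p
    p=p.copy();p[7]=th;p[8]=st
    d=fit.model(p);piv=d['pivot'].copy();piv[2]=.156
    psi=p[2]+st
    B=R.from_euler('z',psi)*R.from_euler('y',-a)
    return piv,B
SIGN=1
def target(th,st,a,dist=.155,sgn=None):
    s=sgn or SIGN
    piv,B=geo(th,st,a)
    knob=piv+B.apply([.2,0,.026])
    Rb=B.as_matrix()
    x=-Rb[:,2];z=s*Rb[:,1];y=np.cross(z,x)
    T=R.from_matrix(np.stack([x,y,z],1))
    return knob-dist*x,T,knob
def delta(pos,T,o=None):
    o=o or bot.get_obs();Tc=R.from_quat(o['tool_rot'])
    return Tc.inv().apply(pos-o['eef_pos']),(Tc.inv()*T).as_rotvec()
E
python3 - <<'E'
from k import *
o=bot.get_obs();p=np.load("p.npy")
print(R.from_quat(o['tool_rot']).as_matrix().round(3))
for s in(1,-1):
    pos,T,k=target(p[7],p[8],0,.158,s); print(pos,k,delta(pos,T,o))
print(T.as_matrix().round(3))
E
```

```text
[[ 0.     0.948  0.319]
 [-0.     0.319 -0.948]
 [-1.     0.     0.   ]]
[0.59931855 0.04795981 0.34      ] [0.59931855 0.04795981 0.182     ] (array([ 0.0647091 ,  0.58329353, -0.35422537]), array([ 2.91996797e+00, -5.12039321e-06, -5.61988826e-05]))
[0.59931855 0.04795981 0.34      ] [0.59931855 0.04795981 0.182     ] (array([ 0.0647091 ,  0.58329353, -0.35422537]), array([-2.21624684e-01,  3.83351226e-05, -3.49279011e-06]))
[[-0.     0.854  0.52 ]
 [ 0.     0.52  -0.854]
 [-1.     0.     0.   ]]
```

>>> {"fn": "arm_command", "kwargs": {
  "moves": [-0.01,0.032,-0.02,0,0,0,-1,-0.01,0.032,-0.02,0,0,0,-1,-0.01,0.032,-0.02,0,0,0,-1,0,0.032,-0.02,0,0,0,-1,0,0.032,-0.02,0,0,0,-1,0,0.032,-0.02,0,0,0,-1,0,0.032,-0.02,0,0,0,-1,0,0.032,-0.02,0,0,0,-1,0,0.032,-0.02,0,0,0,-1,0,0.032,-0.02,0,0,0,-1,0,0.032,-0.02,0,0,0,-1,0,0.032,-0.02,0,0,0,-1,0,0.032,-0.02,0,0,0,-1,0,0.032,-0.02,0,0,0,-1,0,0.032,-0.02,0,0,0,-1,0,0.032,-0.02,0,0,0,-1]
}}

```text
clock: 2.43
eef_pos: [0.5578, 0.0061, 0.4373]
tool_rot: [0.417, 0.567, -0.418, 0.574]
ft_force: [0.5, -0.8, 0.9]
grip_width: 0.0851
```

```bash
cat > d.py <<'E'
from k import *
p=np.load("p.npy");o=bot.get_obs()
a=[float(x) for x in sys.argv[1:]]
pos,T,k=target(a[0] if a else p[7],a[1] if a else p[8],a[2] if a else 0,a[3] if len(a)>3 else .158,-1)
dp,dr=delta(pos,T,o)
print('t',o['clock'],'eef',o['eef_pos'].round(4),'F',o['ft_force'].round(2),'M',o['ft_torque'].round(3),'w',o['grip_width'].round(4),'\njoint',o['joint_pos'].round(3),'\ntarget',pos.round(4),'dp',dp.round(4),'dr',dr.round(4))
E
python3 d.py
```

```text
Traceback (most recent call last):
  File "d.py", line 6, in <module>
    print('t',o['clock'],'eef',o['eef_pos'].round(4),'F',o['ft_force'].round(2),'M',o['ft_torque'].round(3),'w',o['grip_width'].round(4),'\njoint',o['joint_pos'].round(3),'\ntarget',pos.round(4),'dp',dp.round(4),'dr',dr.round(4))
                                                                                                                ^^^^^^^^^^^^^^^^^^^^^
AttributeError: 'float' object has no attribute 'round'
```

```bash
sed -i "s/o\['grip_width'\].round(4)/round(o['grip_width'],4)/" d.py; python3 d.py
```

```text
t 2.4333 eef [0.5578 0.0061 0.4373] F [ 0.5  -0.84  0.9 ] M [-0.041 -0.002 -0.068] w 0.0851 
joint [ 0.012  0.344  0.23   1.45  -0.006  2.846] 
target [0.5993 0.048  0.34  ] dp [ 0.0974  0.0517 -0.0281] dr [-0.2386  0.0088 -0.0045]
```

>>> {"fn": "arm_command", "kwargs": {
  "moves": [0,0,0,-0.12,0,0,-1,0,0,0,-0.12,0,0,-1,0,0,0,-0.12,0,0,-1,0,0,0,-0.12,0,0,-1,0,0,0,-0.12,0,0,-1,0,0,0,-0.12,0,0,-1,0,0,0,-0.12,0,0,-1,0,0,0,-0.12,0,0,-1,0,0,0,-0.12,0,0,-1,0,0,0,-0.12,0,0,-1,0,0,0,-0.12,0,0,-1,0,0,0,-0.12,0,0,-1,0,0,0,-0.12,0,0,-1,0,0,0,-0.12,0,0,-1,0,0,0,-0.12,0,0,-1,0,0,0,-0.12,0,0,-1,0,0,0,-0.12,0,0,-1,0,0,0,-0.12,0,0,-1,0,0,0,-0.12,0,0,-1,0,0,0,-0.12,0,0,-1]
}}

```text
clock: 4.1
eef_pos: [0.5641, 0.0166, 0.4317]
tool_rot: [-0.412, 0.576, 0.409, 0.576]
ft_force: [-0.3, 0.2, -0.1]
grip_width: 0.0856
```

```bash
sed -i "s/,-1)$/,1)/" d.py; python3 d.py
```

```text
t 4.1 eef [0.5641 0.0166 0.4317] F [-0.34  0.21 -0.09] M [-0.027 -0.023 -0.038] w 0.0856 
joint [ 0.03   0.361  0.241  1.448 -0.004  0.363] 
target [0.5993 0.048  0.34  ] dp [ 0.0917 -0.0227  0.0414] dr [-0.879  -0.0042  0.0024]
```

>>> {"fn": "arm_command", "kwargs": {
  "moves": [0,0,0,-0.12,0,0,-1,0,0,0,-0.12,0,0,-1,0,0,0,-0.12,0,0,-1,0,0,0,-0.12,0,0,-1,0,0,0,-0.12,0,0,-1,0,0,0,-0.12,0,0,-1,0,0,0,-0.12,0,0,-1,0,0,0,0,0,0,-1]
}}

```text
clock: 4.77
eef_pos: [0.5643, 0.0166, 0.4309]
tool_rot: [0.617, -0.348, -0.615, -0.346]
ft_force: [0.1, -0.4, 0.6]
grip_width: 0.0858
```

```bash
python3 d.py
```

```text
t 4.7667 eef [0.5643 0.0166 0.4309] F [ 0.12 -0.38  0.57] M [ 0.015  0.052 -0.   ] w 0.0858 
joint [ 0.03   0.362  0.24   1.448 -0.004 -0.514] 
target [0.5993 0.048  0.34  ] dp [ 0.0909 -0.0463  0.009 ] dr [-0.0018 -0.0039 -0.0008]
```

>>> {"fn": "arm_command", "kwargs": {
  "moves": [0,-0.024,0.0045,0,0,0,-1,0,-0.022,0.0045,0,-0.004,0,-1,0,0,0,0,0,0,-1,0,0,0,0,0,0,-1]
}}

```text
clock: 5.1
eef_pos: [0.5996, 0.0484, 0.4306]
tool_rot: [-0.613, 0.352, 0.614, 0.351]
ft_force: [-0.0, 0.3, -0.4]
grip_width: 0.0853
```

```bash
python3 d.py; python3 - <<'E'
from h import *
import cv2
a=bot.camera("top")[100:260,215:395,::-1];b=bot.camera("side")[90:250,240:420,::-1]
cv2.imwrite("pics/a1.png",cv2.resize(np.hstack([a,b]),None,fx=2.2,fy=3,interpolation=cv2.INTER_CUBIC))
E
```

```text
t 5.1 eef [0.5996 0.0484 0.4306] F [-0.01  0.31 -0.43] M [-0.014  0.007  0.003] w 0.0853 
joint [ 8.10e-02  4.43e-01  3.60e-01  1.49e+00 -1.00e-03 -4.50e-01] 
target [0.5993 0.048  0.34  ] dp [ 0.0906  0.0002 -0.0003] dr [-0.0154  0.0004 -0.0022]
```

View pics/a1.png

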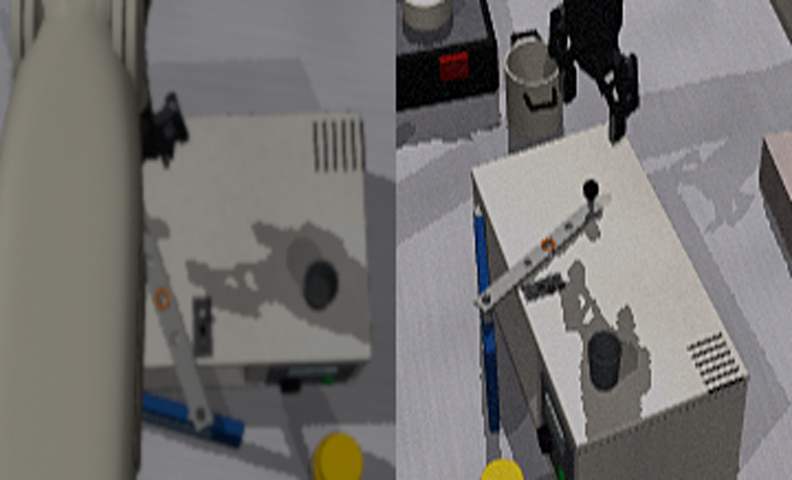

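Gripper is above the knob in the side view (knob at ~(590,190) in this crop, fingers straddling the line above). Descend.

>>> {"fn": "arm_command", "kwargs": {
  "moves": [0.025,0,0,0,0,0,-1,0.025,0,0,-0.015,0,0,-1,0.02,0,0,0,0,0,-1,0.012,0,0,0,0,0,-1,0,0,0,0,0,0,-1]
}}

```text
clock: 5.62
eef_pos: [0.5971, 0.0454, 0.3487]
tool_rot: [0.616, -0.349, -0.614, -0.349]
ft_force: [-1.4, 0.1, -0.6]
grip_width: 0.0853
```

```bash
python3 d.py; python3 - <<'E'
from h import *
import cv2
b=bot.camera("side")[70:220,240:440,::-1]
cv2.imwrite("pics/a2.png",cv2.resize(b,None,fx=4,fy=4,interpolation=cv2.INTER_CUBIC))
E
```

```text
t 5.6167 eef [0.5971 0.0454 0.3487] F [-1.42  0.14 -0.62] M [-0.02   0.01   0.045] w 0.0853 
joint [ 7.600e-02  4.630e-01  1.790e-01  1.284e+00 -1.000e-03 -4.630e-01] 
target [0.5993 0.048  0.34  ] dp [ 0.0087 -0.0032  0.0011] dr [-0.0074 -0.0025  0.0019]
```

View pics/a2.png

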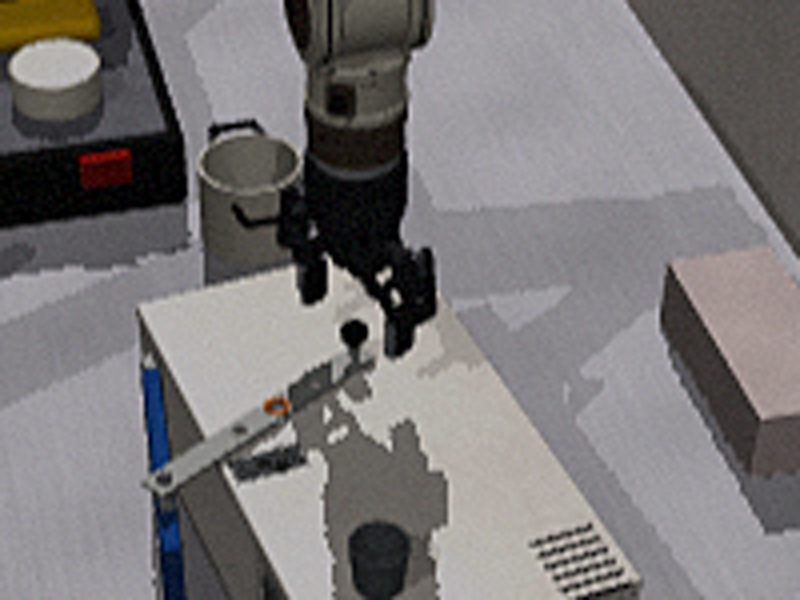

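Fingers straddle the knob (353,333 in the crop), slightly above. Descend the rest and correct, then close.

>>> {"fn": "arm_command", "kwargs": {
  "moves": [0.008,-0.003,0.001,-0.007,0,0,-1,0.001,0,0,0,0,0,-1,0,0,0,0,0,0,-1]
}}

```text
clock: 5.92
eef_pos: [0.5997, 0.0471, 0.3434]
tool_rot: [0.619, -0.346, -0.613, -0.348]
ft_force: [-0.8, 0.5, 0.5]
grip_width: 0.0857
```

```bash
python3 d.py
```

```text
t 5.9167 eef [0.5997 0.0471 0.3434] F [-0.84  0.5   0.54] M [-0.029  0.015  0.005] w 0.0857 
joint [ 0.079  0.469  0.174  1.268 -0.002 -0.466] 
target [0.5993 0.048  0.34  ] dp [ 0.0034 -0.0001  0.001 ] dr [-0.002  -0.0051  0.0067]
```

>>> {"fn": "arm_command", "kwargs": {
  "moves": [0.004,0,0.001,-0.002,-0.005,0.006,-1,0.001,0,0,0,0,0,1,0,0,0,0,0,0,1,0,0,0,0,0,0,1,0,0,0,0,0,0,1,0,0,0,0,0,0,1,0,0,0,0,0,0,1,0,0,0,0,0,0,1]
}}

```text
clock: 6.58
eef_pos: [0.6001, 0.0483, 0.3411]
tool_rot: [0.618, -0.345, -0.615, -0.348]
ft_force: [-0.0, -0.9, 0.7]
grip_width: 0.0185
```

```bash
python3 d.py
```

```text
t 6.5833 eef [0.6001 0.0483 0.3411] F [-0.03 -0.87  0.65] M [0.042 0.042 0.046] w 0.0185 
joint [ 0.08   0.472  0.174  1.267  0.    -0.466] 
target [0.5993 0.048  0.34  ] dp [0.0011 0.0008 0.0001] dr [ 0.0001 -0.0022  0.0051]
```

>>> {"fn": "arm_command", "kwargs": {
  "moves": [0,0,0,0,0,0,1,0,0,0,0,0,0,1]
}}

```text
clock: 6.75
eef_pos: [0.6001, 0.0483, 0.3412]
tool_rot: [0.618, -0.345, -0.615, -0.348]
ft_force: [-0.6, 0.1, 0.0]
grip_width: 0.0185
```

```bash
python3 d.py; python3 - <<'E'
from h import *
import cv2
b=np.mean([bot.camera("side")[120:180,300:360,::-1].astype(float) for _ in range(3)],0)
cv2.imwrite("pics/a3.png",cv2.resize(np.clip(b*1.5,0,255).astype(np.uint8),None,fx=10,fy=10,interpolation=cv2.INTER_CUBIC))
E
```

```text
t 6.75 eef [0.6001 0.0483 0.3412] F [-0.57  0.05  0.  ] M [-0.026  0.016 -0.01 ] w 0.0185 
joint [ 0.08   0.472  0.174  1.267  0.    -0.466] 
target [0.5993 0.048  0.34  ] dp [0.0012 0.0008 0.0001] dr [ 0.0001 -0.0022  0.0051]
```

View pics/a3.png

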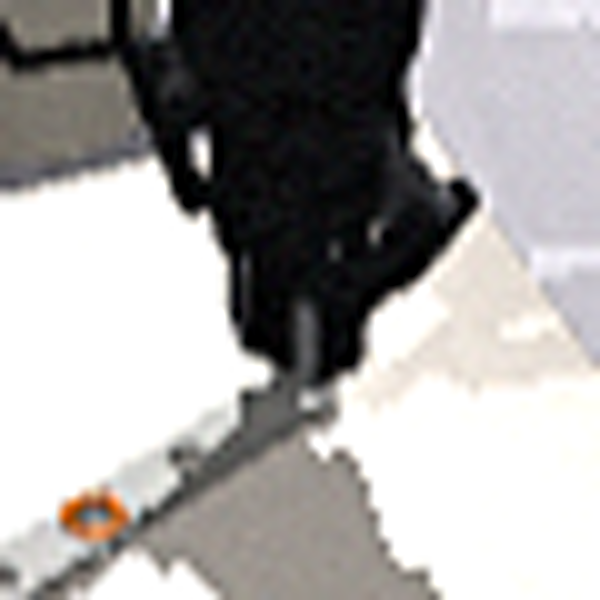

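>>> {"fn": "arm_command", "kwargs": {
  "moves": [-0.004,0.0037,0,0,0,-0.02,1,-0.004,0.0037,0,0,0,-0.02,1,-0.004,0.0037,0,0,0,-0.02,1,-0.004,0.0037,0,0,0,-0.02,1,-0.004,0.0037,0,0,0,-0.02,1,0,0,0,0,0,0,1]
}}

```text
clock: 7.4
eef_pos: [0.5816, 0.0371, 0.362]
tool_rot: [0.636, -0.311, -0.595, -0.381]
ft_force: [0.6, 0.6, -0.5]
grip_width: 0.0182
```

```bash
python3 d.py 0.2368 0.4061 0.1 0.159
```

```text
t 7.4 eef [0.5816 0.0371 0.362 ] F [ 0.6   0.62 -0.48] M [-0.004  0.129  0.02 ] w 0.0182 
joint [ 0.052  0.379  0.081  1.171  0.053 -0.492] 
target [0.5827 0.0378 0.36  ] dp [ 0.0021 -0.0011  0.    ] dr [ 0.0004 -0.0023  0.0155]
```

```bash
python3 - <<'E'
from h import *
import cv2
b=np.mean([bot.camera("side")[115:205,270:370,::-1].astype(float) for _ in range(2)],0)
cv2.imwrite("pics/a4.png",cv2.resize(np.clip(b*1.5,0,255).astype(np.uint8),None,fx=6.5,fy=6.5,interpolation=cv2.INTER_CUBIC))
E
```

```text
(no output)
```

View pics/a4.png

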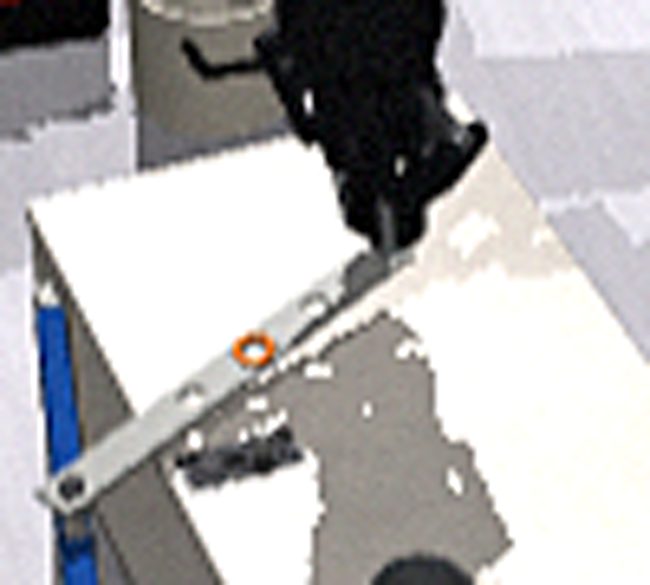

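```bash
cat > goal.py <<'E'
from k import *
from scipy.optimize import brentq
def thst(dx,L=.116):
    f=lambda t:np.hypot(.045+.15*np.sin(t)+dx,.15-.15*np.cos(t))-L
    th=brentq(f,0,1.1);px,py=-.045-.15*np.sin(th),.15-.15*np.cos(th)
    return th,np.arctan2(-py,dx-px)
if __name__=="__main__":
    p=np.load("p.npy");print('goal',thst(p[6]))
E
python3 goal.py
cat > tw.py <<'E'
# tw.py n th st a dist : per-row screw twist
from k import *
from scipy.linalg import logm
n=int(sys.argv[1]);a=[float(x) for x in sys.argv[2:]]
o=bot.get_obs()
pos,T,k=target(*a,1)
dp,dr=delta(pos,T,o)
M=np.eye(4);M[:3,:3]=R.from_rotvec(dr).as_matrix();M[:3,3]=dp
S=logm(M).real
print('t',round(o['clock'],2),'eef',o['eef_pos'].round(4),'F',o['ft_force'].round(2),'w',round(o['grip_width'],4))
print('dp',dp.round(4),'dr',dr.round(4),'  per row',(S[:3,3]/n).round(4),(dr/n).round(4))
E
for i in "4 0.2368 0.4061 0.21 0.159"; do python3 tw.py $i; done
```

```text
goal (0.4096103381405104, np.float64(-0.10717565453930686))
t 7.5 eef [0.582  0.0374 0.3613] F [ 0.87  0.62 -0.71] w 0.0186
dp [-0.0198  0.0205 -0.    ] dr [ 0.0007 -0.0019 -0.0964]   per row [-0.0052  0.0049 -0.    ] [ 0.0002 -0.0005 -0.0241]
```

>>> {"fn": "arm_command", "kwargs": {
  "moves": [-0.0052,0.005,0,0,0,-0.024,1,-0.0052,0.005,0,0,0,-0.024,1,-0.0052,0.005,0,0,0,-0.024,1,-0.0052,0.005,0,0,0,-0.024,1,0,0,0,0,0,0,1]
}}

```text
clock: 7.92
eef_pos: [0.5615, 0.0251, 0.3807]
tool_rot: [0.652, -0.276, -0.574, -0.412]
ft_force: [0.4, 0.0, 0.1]
grip_width: 0.0185
```

```bash
python3 tw.py 1 0.2368 0.4061 0.21 0.159;python3 tw.py 6 0.2368 0.22 0.21 0.159
```

```text
t 7.92 eef [0.5615 0.0251 0.3807] F [0.4  0.   0.09] w 0.0185
dp [ 0.0023 -0.0008 -0.0002] dr [ 0.0021 -0.0018  0.012 ]   per row [ 0.0023 -0.0008 -0.0002] [ 0.0021 -0.0018  0.012 ]
t 7.92 eef [0.5615 0.0251 0.3807] F [0.4  0.   0.09] w 0.0185
dp [ 0.0017  0.002  -0.0292] dr [0.1839 0.0381 0.0121]   per row [ 0.0004 -0.0001 -0.0049] [0.0306 0.0063 0.002 ]
```

>>> {"fn": "arm_command", "kwargs": {
  "moves": [0,0,-0.005,0.031,0.006,0.002,1,0,0,-0.005,0.031,0.006,0.002,1,0,0,-0.005,0.031,0.006,0.002,1,0,0,-0.005,0.031,0.006,0.002,1,0,0,-0.005,0.031,0.006,0.002,1,0,0,-0.005,0.031,0.006,0.002,1,0,0,0,0,0,0,1]
}}

```text
clock: 8.5
eef_pos: [0.5762, -0.0046, 0.3825]
tool_rot: [0.618, -0.344, -0.531, -0.467]
ft_force: [1.1, 1.3, -0.4]
grip_width: 0.0188
```

```bash
python3 tw.py 1 0.2368 0.22 0.21 0.159;python3 tw.py 8 0.31 0.05 0.21 0.159
```

```text
t 8.5 eef [ 0.5762 -0.0046  0.3825] F [ 1.12  1.26 -0.39] w 0.0188
dp [0.0039 0.0002 0.004 ] dr [-0.0193 -0.0038  0.0041]   per row [0.0039 0.0002 0.004 ] [-0.0193 -0.0038  0.0041]
t 8.5 eef [ 0.5762 -0.0046  0.3825] F [ 1.12  1.26 -0.39] w 0.0188
dp [ 0.0015  0.0115 -0.0176] dr [0.1469 0.032  0.0041]   per row [ 0.0002  0.0013 -0.0023] [0.0184 0.004  0.0005]
```

>>> {"fn": "arm_command", "kwargs": {
  "moves": [0.001,0.0014,-0.0023,0.018,0.004,0,1,0.001,0.0014,-0.0023,0.018,0.004,0,1,0.0005,0.0014,-0.0023,0.018,0.004,0,1,0.0005,0.0014,-0.0023,0.018,0.004,0,1,0,0.0014,-0.0023,0.018,0.004,0,1,0,0.0014,-0.0023,0.018,0.004,0,1,0,0.0014,-0.0023,0.018,0.004,0,1,0,0.0014,-0.0023,0.018,0.004,0,1,0,0,0,0,0,0,1]
}}

```text
clock: 9.25
eef_pos: [0.572, -0.027, 0.3775]
tool_rot: [0.589, -0.392, -0.489, -0.51]
ft_force: [1.9, 0.7, -0.2]
grip_width: 0.0183
```

```bash
python3 tw.py 1 0.31 0.05 0.21 0.159;python3 tw.py 8 0.4096 -0.107 0.2 0.159;  python3 - <<'E'
from h import *
import cv2
b=np.mean([bot.camera("side")[115:215,260:380,::-1].astype(float) for _ in range(2)],0)
cv2.imwrite("pics/a5.png",cv2.resize(np.clip(b*1.3,0,255).astype(np.uint8),None,fx=6,fy=6,interpolation=cv2.INTER_CUBIC))
E
```

```text
t 9.25 eef [ 0.572  -0.027   0.3775] F [ 1.89  0.71 -0.19] w 0.0183
dp [-0.0011 -0.0004  0.0022] dr [-0.0116 -0.0038  0.0085]   per row [-0.0011 -0.0004  0.0022] [-0.0116 -0.0038  0.0085]
t 9.25 eef [ 0.572  -0.027   0.3775] F [ 1.89  0.71 -0.19] w 0.0183
dp [-0.0024  0.0128 -0.0169] dr [0.1419 0.0288 0.0185]   per row [-0.0003  0.0015 -0.0022] [0.0177 0.0036 0.0023]
```

View pics/a5.png

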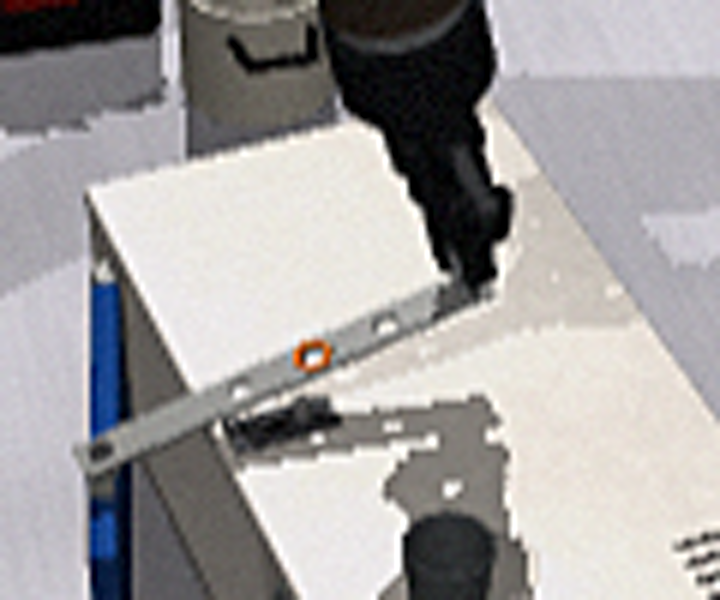

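>>> {"fn": "arm_command", "kwargs": {
  "moves": [0,0.0015,-0.002,0.017,0.003,0.002,1,0,0.0015,-0.002,0.017,0.003,0.002,1,0,0.0015,-0.002,0.017,0.003,0.002,1,0,0.0015,-0.002,0.017,0.003,0.002,1,0,0.0015,-0.002,0.017,0.003,0.002,1,0,0.0015,-0.002,0.017,0.003,0.002,1,0,0.0015,-0.002,0.017,0.003,0.002,1,0,0.0015,-0.002,0.017,0.003,0.002,1,0,0,0,0,0,0,1,0,0,0,0,0,0,1]
}}

```text
clock: 10.18
eef_pos: [0.5612, -0.0463, 0.3748]
tool_rot: [0.553, -0.44, -0.455, -0.542]
ft_force: [2.8, -0.7, 0.0]
grip_width: 0.0182
```

```bash
python3 tw.py 1 0.4096 -0.107 0.2 0.159;  python3 - <<'E'
from h import *
import cv2
b=np.mean([bot.camera("side")[115:215,260:380,::-1].astype(float) for _ in range(5)],0);np.save("s1.npy",b)
t=np.mean([bot.camera("top")[165:265,240:360,::-1].astype(float) for _ in range(5)],0);np.save("t1.npy",t)
cv2.imwrite("pics/a6s.png",cv2.resize(np.clip(b*1.3,0,255).astype(np.uint8),None,fx=6,fy=6,interpolation=cv2.INTER_CUBIC))
cv2.imwrite("pics/a6t.png",cv2.resize(np.clip(t*1.3,0,255).astype(np.uint8),None,fx=6,fy=6,interpolation=cv2.INTER_CUBIC))
E
```

```text
t 10.18 eef [ 0.5612 -0.0463  0.3748] F [ 2.77 -0.75  0.04] w 0.0182
dp [-0.002  -0.0014  0.0003] dr [-0.0072  0.0008  0.0008]   per row [-0.002  -0.0014  0.0003] [-0.0072  0.0008  0.0008]
```

View pics/a6s.png

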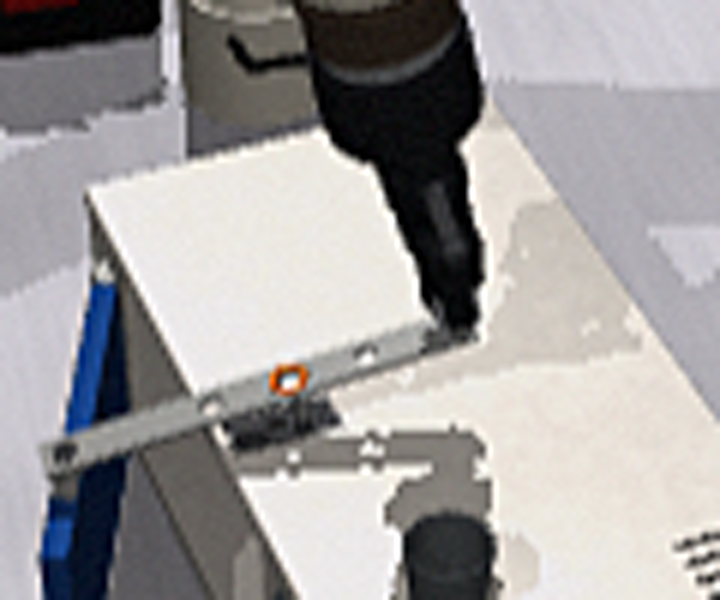

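View pics/a6t.png

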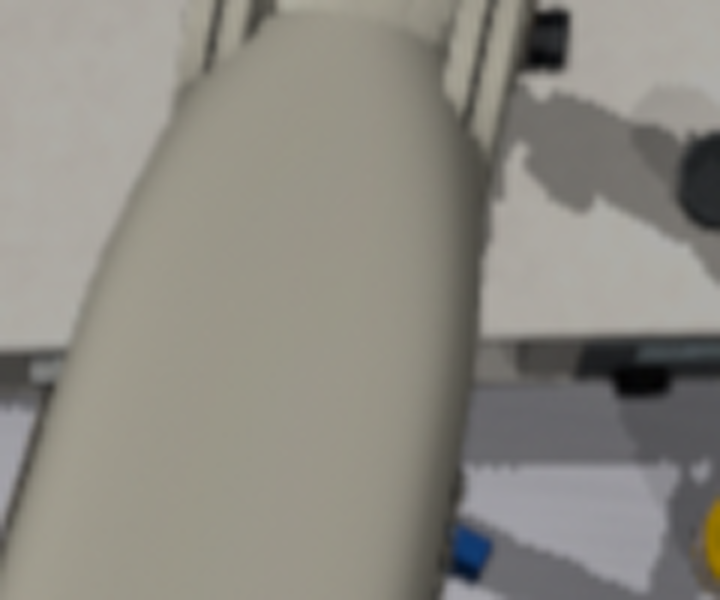

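```bash
cat > est.py <<'E'
from k import *
from goal import thst
from scipy.optimize import least_squares
p=np.load("p.npy")
def pts(q):
    piv,B=geo(*q);return {n:piv+B.apply([l,0,z]) for n,l,z in(('piv',0,.002),('h1',.076,.002),('ring',.116,.002),('h3',.156,.002),('knob',.2,.026),('ringc',.116,0))}
def est(px,o,dist=.159,wk=1.):
    Tc=R.from_quat(o['tool_rot']);kn=o['eef_pos']+dist*Tc.as_matrix()[:,0]
    def f(q):
        d=pts(q);r=[]
        for n,u in px.items(): r+=list(proj('side',d[n])-p[9:11]-u)
        return np.array(r+list(wk*(d['knob']-kn)/.0025))
    s=least_squares(f,[.4,-.1,.2]);return s.x,f(s.x),kn
def report(q):
    d=pts(q);peg=fit.model(p)['pegtop']
    X=np.array([np.cos(p[2]),np.sin(p[2]),0]);Y=np.array([-X[1],X[0],0])
    e=d['ringc']-peg;print('q',q.round(4),'ring-peg cab x %.1f y %.1f mm, height over level %.1f'%(1e3*e@X,1e3*e@Y,1e3*(d['ringc'][2]-.156)))
E
python3 - <<'E'
from est import *
c=lambda x,y:np.array([x/6-.5+260,y/6-.5+115])
o=bot.get_obs()
q,r,kn=est({'piv':c(65,453),'ring':c(289,380),'h1':c(212,405),'h3':c(367,352)},o)
print(r.round(2),kn);report(q)
q,r,kn=est({},o);report(q)
E
```

```text
[ 0.21 -0.3   0.16 -0.3   0.16 -0.28 -0.05  0.19 -0.42 -0.07 -0.19] [ 0.59290319 -0.04490947  0.21896874]
q [ 0.4292 -0.1123  0.1858] ring-peg cab x -4.7 y 0.8 mm, height over level 21.4
q [ 0.4206 -0.1095  0.1883] ring-peg cab x -3.6 y 0.6 mm, height over level 21.7
```

```bash
python3 tw.py 4 0.403 -0.106 0.12 0.159
```

```text
t 10.68 eef [ 0.5613 -0.0461  0.3748] F [ 2.4  -0.29 -0.59] w 0.0186
dp [ 0.0147 -0.0164  0.0001] dr [-0.0074  0.0008  0.0805]   per row [ 0.0035 -0.0042  0.    ] [-0.0019  0.0002  0.0201]
```

>>> {"fn": "arm_command", "kwargs": {
  "moves": [0.0034,-0.0042,0,-0.002,0,0.02,1,0.0034,-0.0042,0,-0.002,0,0.02,1,0.0034,-0.0042,0,-0.002,0,0.02,1,0.0034,-0.0042,0,-0.002,0,0.02,1,0,0,0,0,0,0,1]
}}

```text
clock: 11.1
eef_pos: [0.5802, -0.0451, 0.3616]
tool_rot: [0.534, -0.463, -0.483, -0.518]
ft_force: [1.7, 0.2, -1.0]
grip_width: 0.0188
```

```bash
python3 tw.py 1 0.403 -0.106 0.12 0.159;  python3 - <<'E'
from est import *
import cv2
b=np.mean([bot.camera("side")[115:215,260:380,::-1].astype(float) for _ in range(5)],0);np.save("s1.npy",b)
cv2.imwrite("pics/a7s.png",cv2.resize(np.clip(b[50:85,0:80]*1.3,0,255).astype(np.uint8),None,fx=10,fy=10,interpolation=cv2.INTER_CUBIC))
q,r,kn=est({},bot.get_obs());report(q)
E
```

```text
t 11.1 eef [ 0.5802 -0.0451  0.3616] F [ 1.68  0.15 -0.96] w 0.0188
dp [-0.002  -0.0003 -0.0004] dr [ 0.0008  0.0023 -0.0138]   per row [-0.002  -0.0003 -0.0004] [ 0.0008  0.0023 -0.0138]
q [ 0.4225 -0.1072  0.1163] ring-peg cab x -2.5 y 0.9 mm, height over level 13.5
```

View pics/a7s.png

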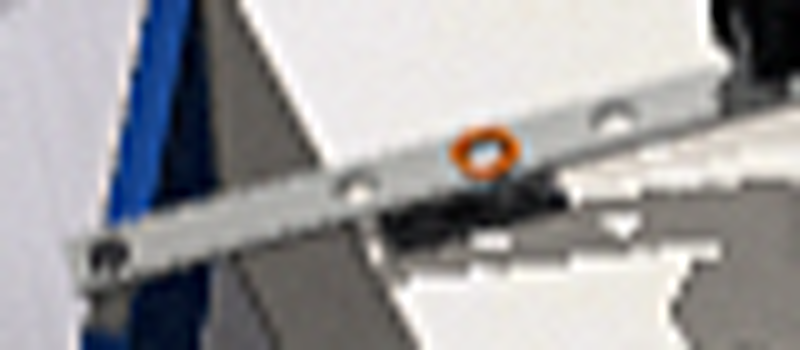

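```bash
python3 - <<'E'
from est import *
c=lambda x,y:np.array([x/10-.5+260,y/10-.5+165])
o=bot.get_obs()
px={'piv':c(110,258),'ring':c(485,153),'h1':c(356,188),'h3':c(615,120)}
for w in(1,.01):
  q,r,kn=est(px,o,wk=w)
  print(r.round(2),kn);report(q)
E
```

```text
[-0.04 -0.62  0.22 -0.24  0.16 -0.27  0.11 -0.39 -0.42 -0.26 -0.4 ] [ 0.59665662 -0.04424815  0.20503104]
q [ 0.4318 -0.1125  0.1112] ring-peg cab x -3.8 y 0.8 mm, height over level 12.9
[-0.09 -0.63  0.1   0.04  0.09 -0.09 -0.08 -0.   -0.    0.01 -0.03] [ 0.59665662 -0.04424815  0.20503104]
q [ 0.4331 -0.0923  0.0823] ring-peg cab x -3.4 y 3.2 mm, height over level 9.5
```

>>> {"fn": "arm_command", "kwargs": {
  "moves": [-0.001,-0.0015,-0.0004,0,0,0,1,0,-0.0015,-0.0004,0,0,0,1,0,0,0,0,0,0,1]
}}

```text
clock: 11.6
eef_pos: [0.5802, -0.0457, 0.3639]
tool_rot: [0.533, -0.463, -0.483, -0.518]
ft_force: [1.4, 0.4, -0.3]
grip_width: 0.0184
```

```bash
cat > s.py <<'E'
from est import *
o=bot.get_obs();q,r,kn=est({},o);report(q);print('knob',kn.round(4),'t',round(o['clock'],2),'F',o['ft_force'].round(2),'M',o['ft_torque'].round(3),'w',round(o['grip_width'],4))
E
python3 s.py
```

```text
q [ 0.4201 -0.109   0.1202] ring-peg cab x -2.3 y 0.5 mm, height over level 13.9
knob [ 0.5968 -0.0447  0.2058] t 11.6 F [ 1.36  0.39 -0.35] M [-0.004 -0.255  0.006] w 0.0184
```

>>> {"fn": "arm_command", "kwargs": {
  "moves": [0,-0.004,0,0,0,0,1,0,-0.003,0,0,0,0,1]
}}

```text
clock: 11.77
eef_pos: [0.5859, -0.0457, 0.3643]
tool_rot: [0.532, -0.464, -0.484, -0.517]
ft_force: [-3.4, -1.3, -1.8]
grip_width: 0.0185
```

```bash
python3 s.py
```

```text
q [ 0.384  -0.1019  0.1218] ring-peg cab x 2.8 y -0.8 mm, height over level 14.1
knob [ 0.6019 -0.0447  0.2061] t 11.77 F [-3.35 -1.26 -1.78] M [-0.208  0.692  0.104] w 0.0185
```

>>> {"fn": "arm_command", "kwargs": {
  "moves": [0,0,0,0,0,0,1]
}}

```text
clock: 11.85
eef_pos: [0.5863, -0.0458, 0.3642]
tool_rot: [0.532, -0.464, -0.484, -0.517]
ft_force: [0.1, -0.4, -1.5]
grip_width: 0.0187
```

```bash
cat > pic.py <<'E'
from est import *
import cv2
b=np.mean([bot.camera("side")[165:205,260:340,::-1].astype(float) for _ in range(4)],0)
cv2.imwrite("pics/%s.png"%sys.argv[1],cv2.resize(np.clip(b*1.3,0,255).astype(np.uint8),None,fx=10,fy=10,interpolation=cv2.INTER_CUBIC))
E
python3 pic.py a8; python3 s.py
```

```text
q [ 0.3817 -0.1018  0.1223] ring-peg cab x 3.1 y -0.9 mm, height over level 14.1
knob [ 0.6022 -0.0448  0.2062] t 12.05 F [-0.08 -0.13 -1.01] M [-0.108  0.26   0.082] w 0.0185
```

View pics/a8.png

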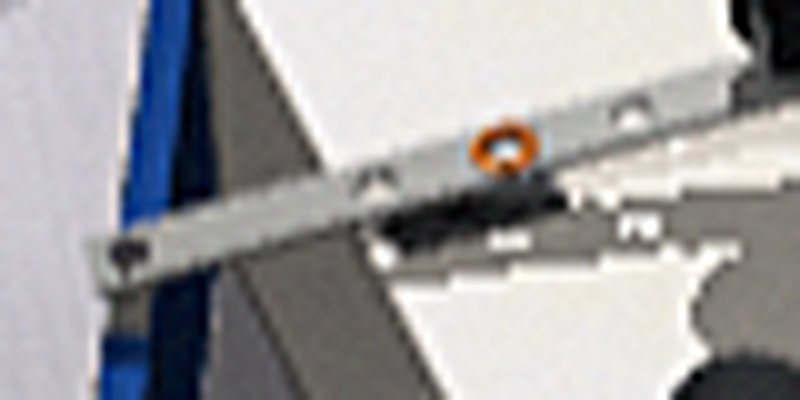

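```bash
python3 - <<'E'
from est import *
c=lambda x,y:np.array([x/10-.5+260,y/10-.5+165])
o=bot.get_obs()
px={'piv':c(128,254),'ring':c(504,148),'h1':c(376,184),'h3':c(632,113)}
for w in(1,.01):
  q,r,kn=est(px,o,wk=w)
  print(r.round(2),kn);report(q)
E
```

```text
[ 0.14 -0.17  0.18 -0.1   0.07 -0.09  0.23 -0.2  -0.55 -0.09 -0.25] [ 0.60222776 -0.04478323  0.20619878]
q [ 0.3924 -0.1049  0.1191] ring-peg cab x 1.6 y -0.7 mm, height over level 13.8
[ 0.04 -0.18  0.02  0.03 -0.06 -0.01  0.01 -0.01 -0.    0.01 -0.02] [ 0.60222776 -0.04478323  0.20619878]
q [ 0.3948 -0.0905  0.1011] ring-peg cab x 1.6 y 1.1 mm, height over level 11.7
```

>>> {"fn": "arm_command", "kwargs": {
  "moves": [0.0025,0.001,0,0,0,0.012,1,0.0025,-0.001,0,0,0,0.012,1]
}}

```text
clock: 12.22
eef_pos: [0.588, -0.0457, 0.3612]
tool_rot: [0.528, -0.469, -0.488, -0.513]
ft_force: [0.1, -0.6, -0.7]
grip_width: 0.0186
```

```bash
python3 s.py
```

```text
q [ 0.394  -0.1049  0.1048] ring-peg cab x 1.5 y -0.6 mm, height over level 12.1
knob [ 0.6013 -0.0449  0.2028] t 12.22 F [ 0.14 -0.6  -0.69] M [-0.094 -0.05   0.044] w 0.0186
```

>>> {"fn": "arm_command", "kwargs": {
  "moves": [0.0015,-0.0014,0,0,0,0.008,1,0.0015,-0.0014,0,0,0,0.008,1]
}}

```text
clock: 12.38
eef_pos: [0.5914, -0.0456, 0.3584]
tool_rot: [0.524, -0.474, -0.492, -0.508]
ft_force: [-0.2, -0.7, -1.4]
grip_width: 0.0186
```

```bash
python3 s.py
```

```text
q [ 0.394  -0.1051  0.0894] ring-peg cab x 1.7 y -0.6 mm, height over level 10.4
knob [ 0.602  -0.0449  0.1997] t 12.38 F [-0.25 -0.71 -1.4 ] M [-0.151 -0.107  0.036] w 0.0186
```

>>> {"fn": "arm_command", "kwargs": {
  "moves": [0.0015,-0.0014,0,0,0,0.008,1,0.0015,-0.0014,0,0,0,0.008,1]
}}

```text
clock: 12.55
eef_pos: [0.595, -0.0454, 0.3551]
tool_rot: [0.52, -0.478, -0.497, -0.504]
ft_force: [0.5, -0.3, -1.0]
grip_width: 0.0184
```

```bash
python3 s.py
```

```text
q [ 0.3942 -0.1051  0.072 ] ring-peg cab x 1.9 y -0.6 mm, height over level 8.3
knob [ 0.6027 -0.0449  0.1963] t 12.55 F [ 0.51 -0.29 -1.04] M [-0.083 -0.053  0.028] w 0.0184
```

>>> {"fn": "arm_command", "kwargs": {
  "moves": [0.0012,-0.0011,0,0,0,0.006,1,0.0012,-0.0011,0,0,0,0.006,1]
}}

```text
clock: 12.72
eef_pos: [0.5978, -0.0453, 0.3522]
tool_rot: [0.517, -0.482, -0.5, -0.5]
ft_force: [0.1, -0.9, -1.4]
grip_width: 0.0184
```

```bash
python3 s.py; python3 pic.py a9
```

```text
q [ 0.3942 -0.105   0.0565] ring-peg cab x 2.0 y -0.6 mm, height over level 6.6
knob [ 0.6033 -0.0449  0.1933] t 12.72 F [ 0.07 -0.87 -1.36] M [-0.091 -0.115  0.055] w 0.0184
```

View pics/a9.png

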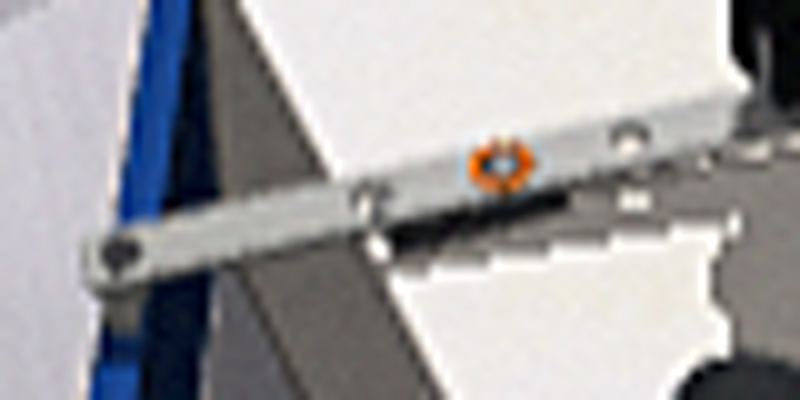

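>>> {"fn": "arm_command", "kwargs": {
  "moves": [0.0012,-0.0011,0,0,0,0.006,1,0.0012,-0.0011,0,0,0,0.006,1]
}}

```text
clock: 13.08
eef_pos: [0.5998, -0.0453, 0.3505]
tool_rot: [0.514, -0.485, -0.503, -0.498]
ft_force: [0.6, -0.8, 0.4]
grip_width: 0.0188
```

```bash
python3 s.py
```

```text
q [ 0.3945 -0.1052  0.0481] ring-peg cab x 2.0 y -0.6 mm, height over level 5.6
knob [ 0.6036 -0.0449  0.1916] t 13.08 F [ 0.61 -0.79  0.39] M [-0.102 -0.164  0.004] w 0.0188
```

>>> {"fn": "arm_command", "kwargs": {
  "moves": [0.0012,-0.0011,0,0,0,0.006,1,0.0012,-0.0011,0,0,0,0.006,1]
}}

```text
clock: 13.25
eef_pos: [0.6022, -0.0452, 0.3483]
tool_rot: [0.511, -0.488, -0.506, -0.495]
ft_force: [0.1, 0.1, -0.4]
grip_width: 0.0184
```

```bash
python3 s.py
```

```text
q [ 0.3946 -0.1053  0.0366] ring-peg cab x 2.0 y -0.7 mm, height over level 4.2
knob [ 0.604  -0.0449  0.1893] t 13.25 F [ 0.09  0.06 -0.38] M [-0.147 -0.147  0.025] w 0.0184
```

>>> {"fn": "arm_command", "kwargs": {
  "moves": [0.0012,-0.0011,0,0,0,0.006,1,0.0012,-0.0011,0,0,0,0.006,1,0.001,-0.0009,0,0,0,0.005,1]
}}

```text
clock: 13.5
eef_pos: [0.6057, -0.0451, 0.3445]
tool_rot: [-0.506, 0.493, 0.511, 0.49]
ft_force: [1.4, -0.4, -1.2]
grip_width: 0.0185
```

```bash
python3 s.py
```

```text
q [ 0.3946 -0.1053  0.0176] ring-peg cab x 2.1 y -0.7 mm, height over level 2.0
knob [ 0.6045 -0.0449  0.1855] t 13.5 F [ 1.42 -0.42 -1.19] M [-0.176 -0.197  0.041] w 0.0185
```

>>> {"fn": "arm_command", "kwargs": {
  "moves": [0.001,-0.0009,0,0,0,0.005,1,0.001,-0.0009,0,0,0,0.005,1]
}}

```text
clock: 13.67
eef_pos: [0.6078, -0.045, 0.3421]
tool_rot: [-0.504, 0.496, 0.514, 0.487]
ft_force: [0.2, -0.5, -0.7]
grip_width: 0.0185
```

```bash
python3 s.py; python3 pic.py b1
```

```text
q [ 0.3947 -0.1051  0.0057] ring-peg cab x 2.1 y -0.6 mm, height over level 0.7
knob [ 0.6049 -0.0448  0.1831] t 13.67 F [ 0.19 -0.5  -0.73] M [-0.102 -0.198  0.025] w 0.0185
```

View pics/b1.png

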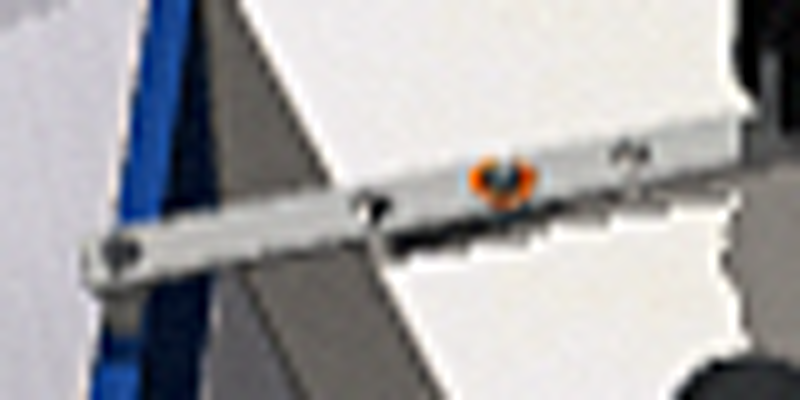

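>>> {"fn": "arm_command", "kwargs": {
  "moves": [0.001,-0.0007,0,0,0,0.004,1,0.0006,0,0,0,0,0,1]
}}

```text
clock: 14.03
eef_pos: [0.6085, -0.045, 0.341]
tool_rot: [-0.503, 0.496, 0.514, 0.486]
ft_force: [1.5, -0.1, -0.1]
grip_width: 0.0184
```

```bash
python3 s.py
```

```text
q [ 0.3945 -0.1054  0.0004] ring-peg cab x 2.1 y -0.7 mm, height over level 0.0
knob [ 0.605  -0.0449  0.1821] t 14.03 F [ 1.48 -0.1  -0.05] M [-0.112 -0.133  0.075] w 0.0184
```

>>> {"fn": "arm_command", "kwargs": {
  "moves": [0,0,0,0,0,0,-1,0,0,0,0,0,0,-1,0,0,0,0,0,0,-1,0,0,0,0,0,0,-1,0,0,0,0,0,0,-1,0,0,0,0,0,0,-1,0,0,0,0,0,0,-1]
}}

```text
clock: 14.62
eef_pos: [0.6078, -0.0447, 0.3416]
tool_rot: [-0.502, 0.496, 0.515, 0.486]
ft_force: [-0.0, 0.4, -0.5]
grip_width: 0.0853
```

```bash
python3 s.py; python3 - <<'E'
from est import *
import cv2
b=np.mean([bot.camera("side")[120:210,260:380,::-1].astype(float) for _ in range(3)],0)
cv2.imwrite("pics/b2.png",cv2.resize(np.clip(b*1.3,0,255).astype(np.uint8),None,fx=6.6,fy=6.6,interpolation=cv2.INTER_CUBIC))
E
```

```text
q [ 0.3994 -0.1041  0.0032] ring-peg cab x 1.4 y -0.2 mm, height over level 0.4
knob [ 0.6042 -0.0444  0.1826] t 14.62 F [-0.05  0.37 -0.53] M [ 0.046 -0.01   0.03 ] w 0.0853
```

View pics/b2.png

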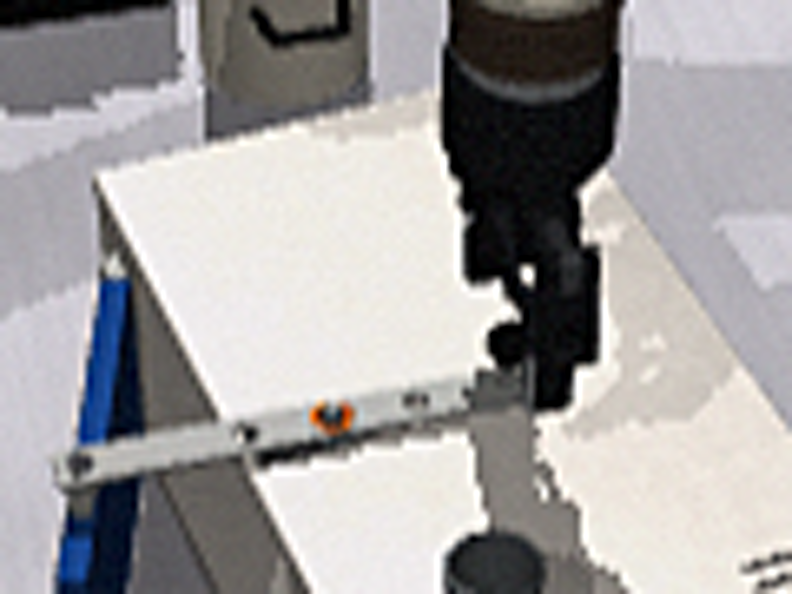

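>>> {"fn": "arm_command", "kwargs": {
  "moves": [-0.01,0,0,0,0,0,-1,-0.02,0,0,0,0,0,-1,-0.03,0,0,0,0,0,-1,-0.03,0,0,0,0,0,-1,-0.02,0,0,0,0,0,-1,0,0,-0.035,0,0,0,-1,0,0,-0.035,0,0,0,-1,0,0,-0.035,0,0,0,-1,0,0,-0.035,0,0,0,-1,0,0.01,-0.035,0,0,0,-1,0,0.01,-0.035,0,0,0,-1,0,0.01,-0.035,0,0,0,-1,0,0.01,-0.035,0,0,0,-1,0,0,0,0,0,0,-1]
}}

```text
clock: 15.93
eef_pos: [0.5797, -0.3342, 0.4678]
tool_rot: [-0.508, 0.492, 0.514, 0.485]
ft_force: [-0.3, 0.7, -0.5]
grip_width: 0.0856
```

```bash
python3 - <<'E'
from est import *
import cv2
b=bot.camera("side")[:,:,::-1]
t=bot.camera("top")[:,:,::-1]
cv2.imwrite("pics/b3.png",b)
cv2.imwrite("pics/b4.png",t)
c=np.hstack([cv2.resize(b[125:215,260:360],(400,360),interpolation=2),cv2.resize(t[175:265,225:325],(400,360),interpolation=2)])
cv2.imwrite("pics/b5.png",np.clip(c*1.4,0,255).astype(np.uint8))
E
```

```text
(no output)
```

View pics/b5.png

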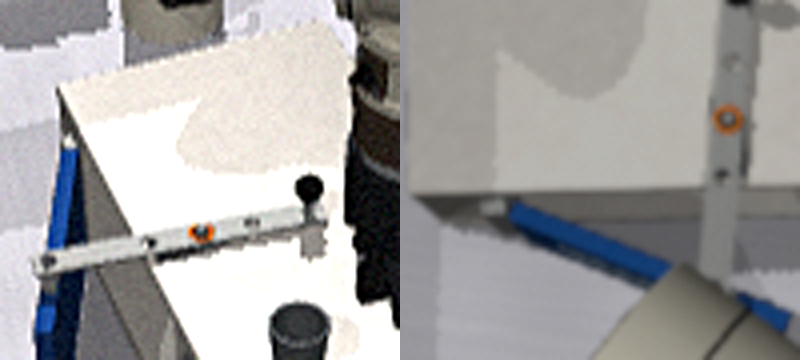

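View pics/b4.png

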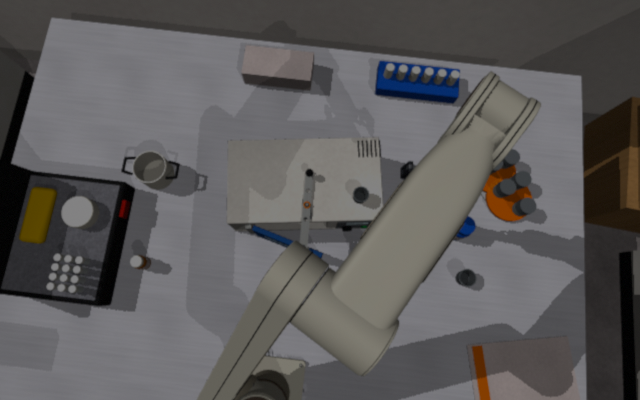

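View pics/b3.png

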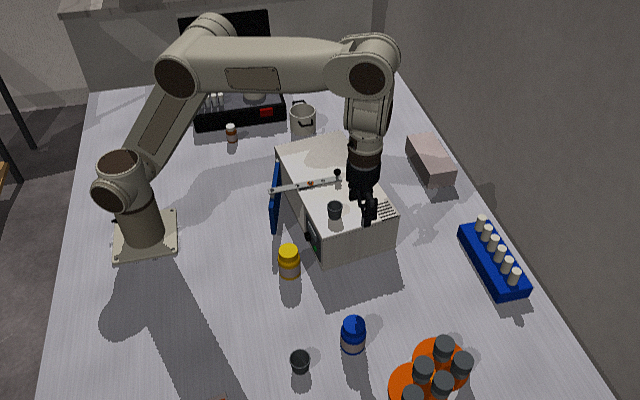

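```bash
python3 - <<'E'
from est import *
c=lambda x,y:np.array([x/4-.5+260,y/4-.5+125])
px={'piv':c(47,263),'ring':c(202,232),'h1':c(151,243),'h3':c(252,222),'knob':c(309,188)}
q,r,kn=est(px,bot.get_obs(),wk=0);print(r.round(2));report(q)
# with constrained a=0
from scipy.optimize import least_squares
for a in (0,.09):
  f=lambda s:np.concatenate([proj('side',pts([s[0],s[1],a])[n])-p[9:11]-u for n,u in px.items()])
  s=least_squares(f,[.4,-.1]);print(a,s.x,s.cost)
E
```

```text
[ 0.4  -0.55 -0.21  0.02 -0.51 -0.28  0.22  0.09  0.12  0.02  0.    0.
 -0.  ]
q [ 0.4095 -0.1219  0.0145] ring-peg cab x -0.2 y -1.7 mm, height over level 1.7
0 [ 0.40727509 -0.10624716] 0.4728001761783945
0.09 [ 0.41573973 -0.20346676] 0.6280337216254277
```

```bash
python3 -c "
from workcell import bot
print(bot.job_done())"
```

```text
the job is handed in; nothing more can be done
None
```

The blue door is propped open. I lifted the stay by its knob and swung it over the peg, opening the door to about 0.41 rad. I then lowered the orange-ringed hole over the peg in small steps, let go and backed the arm away. It took about 16 s, and the job is handed in.

- **Force:** The wrist readings I took between moves stayed under about 4 N. None of them showed a clear contact load while the bar came down over the peg.
- **Fit:** In the last pictures the peg tip sits in the orange ring in both views. At the end of lowering, the arm's own pose put the bar level (0.0 mm at the ring).
- **Level check after release:** This rests on the side camera alone and is weak. A free fit gave the ring 1.7 mm above level and 1.7 mm off the peg sideways. Holding the bar level fitted slightly better than holding it at the height where it would rest on the peg's top, and it matched the expected bar direction (−0.106 against −0.107 rad).
- **Bystanders:** The jars and cups stood where they started in the side view. I compared these by eye only.
- **Grip reading:** The fingers read about 18.5 mm on the 22 mm knob. It held without slipping, but I did not find out why.

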